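# Hang the Celtic cross beside the currach on the shop hook

### The arm

A 7-joint arm with a two-finger parallel gripper is mounted at the origin on the work surface. World frame = base frame: x ahead of the robot, y to its left, z up, the work surface at z = 0. Lengths are in m, angles in rad, forces in N, time in s.
With the tool pointing down it reaches from about 0.4 to 0.875 m from the base axis. Payload 19.3 kg.
Tool frame: the origin (TCP) lies at the very end of the fingers, on their centre line; the grasp point (between the pads) lies 19 mm behind it; z points along the fingers, y is the direction in which the jaws open and shut (so a half turn about z gives the same grasp; the last joint's range is limited). The gripper opens to 85 mm and grips with 20 to 120 N. Pads are 22 mm wide; open, the fingers measure 114 mm over their backs; the gripper's body (76 mm by 85 mm) begins 54 mm behind the grasp point. The pads swing forward as they close: fully open they stand 13 mm farther back than shut.
Start: joints at [1.142, 0.521, -0.036, 1.599, 0.021, 1.021, -0.113], TCP at [0.219, -0.585, 0.231] pointing down, gripper open.
Joint ranges: [-2.91, 2.91], [-0.3, 2.13], [-1.5, 1.42], [0.17, 2.43], [-1.26, 4.41], [0.16, 1.93], [-2.52, 2.52]. Speed limits (rad/s): [1.89, 1.89, 2.39, 2.39, 3.01, 3.01, 3.01].

### API

Orientations are given as [roll, pitch, yaw] about the fixed x, y, z axes, in that order (R = Rz(yaw) Ry(pitch) Rx(roll)).
In Python, from workcell import bot, grab_frame, calibration, workorder gives the robot as it stands.
- The arm moves only by the tool move_arm, never from a script. Its arguments are lists of equal length, an entry for each row: "jaw": the closure in counts, from 0 (fully open) to 255 (shut); "dp": the shift along the tool's x, y, z in units of 800 mm (1.0 is 800 mm), a list of three; "rotation": the turn, a rotation vector about the tool's x, y, z in units of pi rad (1.0 is pi rad), a list of three. In form: {"jaw": [jaw, ...], "dp": [[dx, dy, dz], ...], "rotation": [[rx, ry, rz], ...]}. A call has 1 to 10 rows; each row shifts and turns the commanded pose from where the row before left it, along the tool's axes as they then stand; what a row does not reach is not made up. A row lasts 1/8 s, in which the tool goes at most 62.5 mm and 10.7 degrees, less where a joint would pass 70% of its speed; a pose out of reach is approached as far as the arm can. A call with a number of a shift or a turn outside -1 to 1 is refused whole. A call with a gripper value outside its range is refused whole. The fingers move at their own pace and stop on an object; "squeeze" is the grip in N (left out, the last holds). Time passes only in rows, so rows that do not move let the fingers close. It gives the time, the measured TCP pose, the force and the opening at its end, in the units of the state.
- bot.observe(): the state, without advancing time (a new reading comes with each control period).
- grab_frame(name): name is "scene" or "side" or "wrist"; returns the picture (480x640x3 uint8, blue, green, red); there is no depth.
- calibration(name): a dict with "camera_matrix" (3x3 intrinsics, pixels), "T" (4x4, takes a point from camera to world coordinates). Camera axes: x right, y down, z forward; pixel columns grow to the right and rows downward; lengths in m; the calibration is good to about 2 mm. A picture is of the moment at which its call begins: read the wrist's pose just before it. calibration takes no time and is no camera call; for the wrist camera it gives the pose at the moment of the call.
- workorder.job_done(): hands the job in, once; it reports no verdict.
The state is a dict: "clock": time; "qpos": joint angles; "qd": joint speeds; "joint_efforts": joint torques, N m; "position": TCP position; "tool_rot": TCP orientation; "force": force on the tool from outside, world axes, zero at the start; "moment": the same for the moment, N m; "grip_width": finger opening in m.
Only numpy, scipy, OpenCV 4.12 (cv2) and the standard library are available. Lean on these libraries where they do the work, as an engineer would, in place of code of your own. Each camera call takes 0.05 s, during which the arm holds its last target. There are 200 camera calls.

### The job

The silver-plated Celtic cross stands on the stopped oak turntable next to a round medallion of the same metal. Hang the cross by its hanger on the brass hook, in front of the bog oak currach (between the currach and the hook's upturned tip), so that it hangs free and upright. Do not knock the currach off or push it from its place, and leave the medallion standing where it is.

Things in the scene. Friction and masses are not known exactly. Their poses are not given: they have to be found in the camera images.
- cross_bail (a point): Centre of the hanger topping the loose silver Celtic cross (156 mm high, 74 wide in y, about 0.2 kg, on the 30 mm high turntable); 128 mm above its underside. Flat-strap hanger: 50 wide (y), 10 deep (x), 56 high; grip its flat outer sides from above. Window through x: 42 wide, from 23 mm below this point to 18 above (24 at the gable peak). Hung, point is 20 mm below arm axis; either way round.
- currach_bail (a point): Centre of the hanger of the loose bog oak currach (dark boat carving, hull 130 mm along y, 32 mm wide in x, below the hanger). It already hangs on the hook's arm, 35 to 50 mm out from the post. Its hanger has the form and size of the cross's; this point is 28 mm below the hanger's top and 20 mm below the arm's axis. z up.
- hook_seat (a point): Point on the axis of the hook's arm, 100 mm out from the post's axis: a rigid, level, round brass arm 8 mm thick, 240 mm above the case top. x points along the arm to the post, z up. The arm runs 37 mm further out (-x), then turns up 45 degrees; its tip ends 50 mm out from this point, its top 12 mm above the arm's axis. Post knob top 251 mm high; foot 16 mm high.
- medallion_bail (a point): Centre of the hanger (form and size as the cross's) of the round silver-plated medallion: solid disc 52 mm across on a foot 40 x 56 mm, 116 mm high in all, standing on the turntable about 130 mm from the cross. It stays there. The point is 88 mm above its underside, z up.
There are look-alikes about, which are no part of the job. Leave any green or pink look-alike of the part that bears cross_bail alone.

How it is judged:
By the outcome, as a careful person would: the job done as asked, in the order asked, and still so for the second after the job is handed in, with the robot touching nothing.
It also fails if it takes over 46 s, if anything falls off the work surface, if the arm or the gripper's body presses on something with over 40 N, if the wrist force passes 120 N, or if a joint passes its speed limit or range.

## Working session

There is one attempt and no reset: what is moved stays moved. The work goes in short steps, Python scripts to look and compute and a tool call to move; the robot and the scene stay as the last step left them, time stands still between calls to the robot, and variables do not carry over. Pictures are saved under pics/ and viewed, about 8 in all and at most 12, crops included, and the job is handed in when it is done.

Besides the shell and the picture viewer there is one more tool, called after "Call:" as a command line: name --argument value ..., lists and objects as JSON in quotes. move_arm: Moves the arm, as the interface text tells. Shifts and turns lie within -1 to 1; 1 stands for 800 mm of shift or pi rad of turn. Its arguments: {"type":"object","properties":{"jaw":{"type":"array","items":{"type":"number"}},"dp":{"type":"array","items":{"type":"array","items":{"type":"number","minimum":-1,"maximum":1}}},"rotation":{"type":"array","items":{"type":"array","items":{"type":"number","minimum":-1,"maximum":1}}},"squeeze":{"type":"number"}},"required":["jaw","dp","rotation"]}

```bash
mkdir -p pics; ls; python3 - <<'E'
from workcell import bot, grab_frame, calibration
import cv2,numpy as np
print(bot.observe())
for n in ("scene","side"):
    cv2.imwrite(f"pics/{n}0.png",grab_frame(n)); c=calibration(n); print(n,np.round(c["camera_matrix"],1).tolist(),np.round(c["T"],3).tolist())
E
```

```text
pics
{'clock': 0.0, 'qpos': array([ 1.1418297 ,  0.52200886, -0.03637837,  1.60000922,  0.02119412,
        1.02113047, -0.11282827]), 'qd': array([-9.32896103e-04, -1.02379572e-03, -1.29992713e-03,  2.96161603e-05,
        6.36433095e-04,  1.95868052e-03, -2.52091070e-04]), 'joint_efforts': array([ 9.97297939e-04, -9.27097249e+01,  1.98052749e+00, -3.69934916e+01,
        1.80082134e-02,  8.04102252e-03, -8.65002107e-05]), 'position': array([ 0.21931949, -0.58487934,  0.23072795]), 'tool_rot': array([-3.14042254e+00,  5.49046666e-05,  3.58769562e-01]), 'force': array([-0.40536015,  0.35662613, -0.20589607]), 'moment': array([0.06751723, 0.00631941, 0.01187467]), 'grip_width': 0.08546997895574682}
scene [[474.2, 0.0, 314.2], [0.0, 474.2, 244.8], [0.0, 0.0, 1.0]] [[0.446, 0.684, -0.577, 1.126], [0.895, -0.328, 0.302, -0.451], [0.017, -0.651, -0.759, 0.928], [0.0, 0.0, 0.0, 1.0]]
side [[528.3, 0.0, 323.5], [0.0, 528.3, 239.5], [0.0, 0.0, 1.0]] [[-0.999, -0.03, 0.03, 0.535], [-0.042, 0.658, -0.752, 0.634], [0.003, -0.753, -0.658, 0.868], [0.0, 0.0, 0.0, 1.0]]
```

View pics/scene0.png

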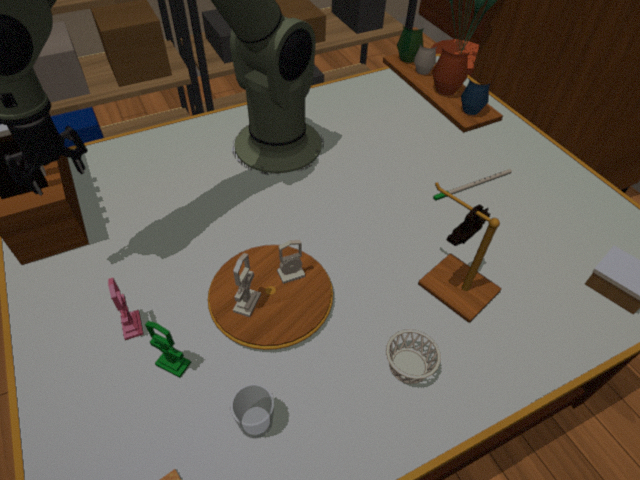

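View pics/side0.png

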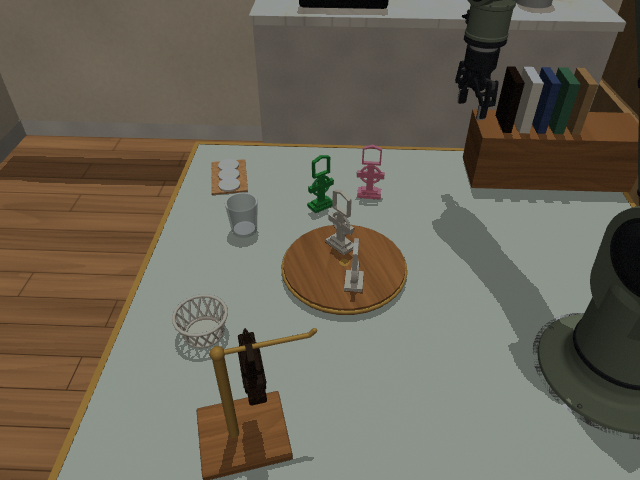

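The scene view shows these things that could be taken for the cross:
- silver cross with arms and ring, (243,285)
- silver medallion, (290,262)
- pink cross, (125,310)
- green cross, (167,350)

The hook's post top is at (495,223), its tip at (437,185), and the currach is at (467,225). In the side view the cross is at (341,220), the medallion at (354,270), the post top at (217,352) and the tip at (315,331). I choose the silver one at (243,285) and check it in a close crop.

```bash
python3 - <<'E'
import cv2,numpy as np
s=cv2.imread("pics/scene0.png");d=cv2.imread("pics/side0.png")
f=lambda im,x,y,w,h,k:cv2.resize(im[y:y+h,x:x+w],None,fx=k,fy=k,interpolation=cv2.INTER_CUBIC)
a=f(s,220,230,100,100,4-1); b=f(d,310,175,100,125,3)
c=f(s,415,170,100,100,3); e=f(d,200,315,130,100,3)
H=np.zeros((600,800,3),np.uint8)
H[:300,:300]=a;H[:300,300:600]=c; H[300:,:390]=e; H[225:600,500:800]=b
cv2.imwrite("pics/crop1.png",H)
E
```

```text
(no output)
```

View pics/crop1.png

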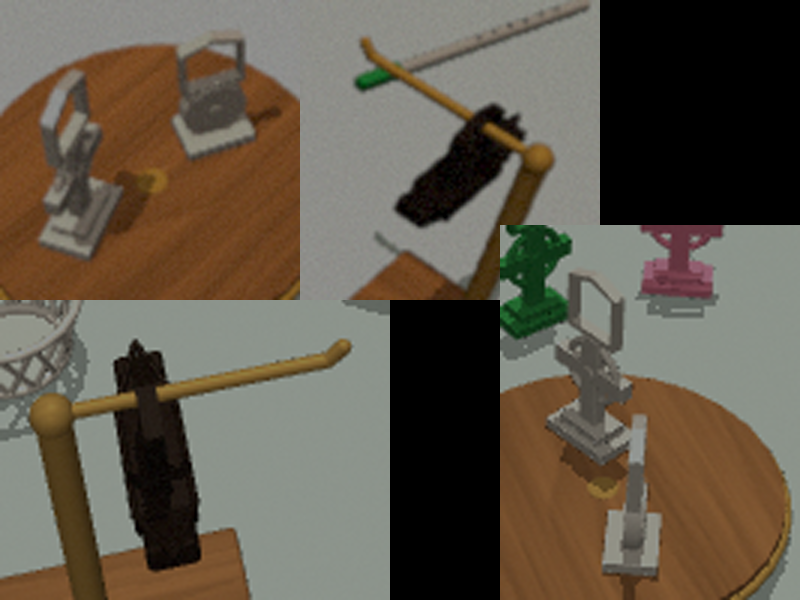

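```bash
cat > h.py <<'E'
import numpy as np,cv2
from workcell import calibration
def ray(n,p,c=None):
    c=c or calibration(n);K,T=np.array(c["camera_matrix"]),np.array(c["T"])
    d=T[:3,:3]@np.linalg.solve(K,[p[0],p[1],1.]);return T[:3,3],d/np.linalg.norm(d)
def plane(n,p,z,c=None):
    o,d=ray(n,p,c);return o+d*(z-o[2])/d[2]
def tri(rs):
    A=sum(np.eye(3)-np.outer(d,d) for o,d in rs);b=sum((np.eye(3)-np.outer(d,d))@o for o,d in rs)
    x=np.linalg.solve(A,b);return x,max(np.linalg.norm((np.eye(3)-np.outer(d,d))@(x-o)) for o,d in rs)
def proj(n,X,c=None):
    c=c or calibration(n);K,T=np.array(c["camera_matrix"]),np.array(c["T"])
    v=K@(T[:3,:3].T@(np.asarray(X)-T[:3,3]));return v[:2]/v[2]
E
python3 - <<'E'
from h import *
np.set_printoptions(precision=4,suppress=True)
A=lambda x,y:(220+x/3,230+y/3)
C=lambda x,y:(415+(x-300)/3,170+y/3)
E_=lambda x,y:(200+x/3,315+(y-300)/3)
B=lambda x,y:(310+(x-500)/3,175+(y-225)/3)
for k,s,d in [("knob",C(538,158),E_(51,415)),("bend",C(372,60),E_(328,359)),("tip",C(365,43),E_(345,346)),("peak",A(73,72),B(598,275)),
 ("footc",A(81,216),B(590,432))]:
    print(k,*tri([ray("scene",s),ray("side",d)]))
print("foot scene z=.03",plane("scene",A(81,222),.033),"corners")
for p in [(40,243),(82,258),(122,190)]:print(plane("scene",A(*p),.03))
for p in [(547,426),(602,464),(632,440)]:print(plane("side",B(*p),.03))
E
```

```text
knob [0.7076 0.1741 0.2409] 0.00032646096682047577
bend [0.5774 0.133  0.2382] 0.0015308033621815756
tip [0.5685 0.1314 0.2473] 0.001051240461519898
peak [ 0.5307 -0.2957  0.1944] 0.0006996062899393224
footc [ 0.5329 -0.3064  0.0332] 0.0006701385509346148
foot scene z=.03 [ 0.537  -0.3086  0.033 ] corners
[ 0.5392 -0.342   0.03  ]
[ 0.5648 -0.3189  0.03  ]
[ 0.5215 -0.2695  0.03  ]
[ 0.5679 -0.3151  0.03  ]
[ 0.5234 -0.2724  0.03  ]
[ 0.5    -0.3014  0.03  ]
```

```bash
cat >> h.py <<'E'
def go(target,yaw=None):
    """print the shift (tool axes, /0.8) and rotation vector (/pi, after shift) to a TCP target, tool down"""
    from workcell import bot
    from scipy.spatial.transform import Rotation as R
    s=bot.observe();r=R.from_euler("xyz",s["tool_rot"])
    v=r.inv().apply(np.asarray(target)-s["position"])/.8
    out=[np.round(v,4)]
    if yaw is not None:
        out.append(np.round((r.inv()*R.from_euler("xyz",[np.pi,0,yaw])).as_rotvec()/np.pi,4))
    print(round(s["clock"],2),s["position"].round(4),s["tool_rot"].round(3),"shift",*out)
E
python3 -c "
from h import *
go([.525,-.31,.36],.757)
c=calibration('wrist');print(np.round(c['T'],3),c['camera_matrix'])"
```

```text
0.1 [ 0.2193 -0.5849  0.2308] [-3.141  0.     0.359] shift [ 0.4784 -0.1878 -0.1614] [-0.0003 -0.     -0.1268]
[[ 0.351 -0.894 -0.28   0.29 ]
 [-0.936 -0.335 -0.103 -0.558]
 [-0.002  0.298 -0.954  0.374]
 [ 0.     0.     0.     1.   ]] [[351.36648795   0.         319.77771891]
 [  0.         351.36648795 239.04134004]
 [  0.           0.           1.        ]]
```

Call:
move_arm --jaw '[0,0,0,0,0,0,0,0,0,0]' --dp '[[0,0,-0.05],[0,0,-0.05],[0.06,-0.0235,-0.008],[0.06,-0.0235,-0.008],[0.06,-0.0235,-0.008],[0.06,-0.0235,-0.008],[0.06,-0.0235,-0.008],[0.06,-0.0235,-0.008],[0.06,-0.0235,-0.008],[0.06,-0.0235,-0.008]]' --rotation '[[0,0,0],[0,0,0],[0,0,0],[0,0,0],[0,0,0],[0,0,0],[0,0,0],[0,0,0],[0,0,0],[0,0,0]]'

```text
clock: 1.35
position: [0.5272, -0.3083, 0.3625]
tool_rot: [-3.141, 0.0, 0.359]
force: [0.3, -0.5, -0.1]
grip_width: 0.0851
```

Call:
move_arm --jaw '[0,0,0,0]' --dp '[[0,0,0],[0,0,0],[0,0,0],[0,0,0]]' --rotation '[[0,0,-0.0423],[0,0,-0.0423],[0,0,-0.0423],[0,0,0]]'

```text
clock: 1.85
position: [0.526, -0.3096, 0.3622]
tool_rot: [-3.141, 0.0, 0.757]
force: [-0.5, -0.2, 0.7]
grip_width: 0.0852
```

```bash
python3 - <<'E'
from h import *
from workcell import bot,grab_frame
import json
go([.525,-.31,.36],.757)
c=calibration("wrist");im=grab_frame("wrist");cv2.imwrite("pics/w1.png",im)
json.dump({k:np.array(c[k]).tolist() for k in("camera_matrix","T")},open("w1.json","w"))
E
```

```text
1.85 [ 0.526  -0.3096  0.3622] [-3.141  0.     0.757] shift [-0.0013 -0.0005  0.0027] [-0.0002  0.     -0.0001]
```

View pics/w1.png

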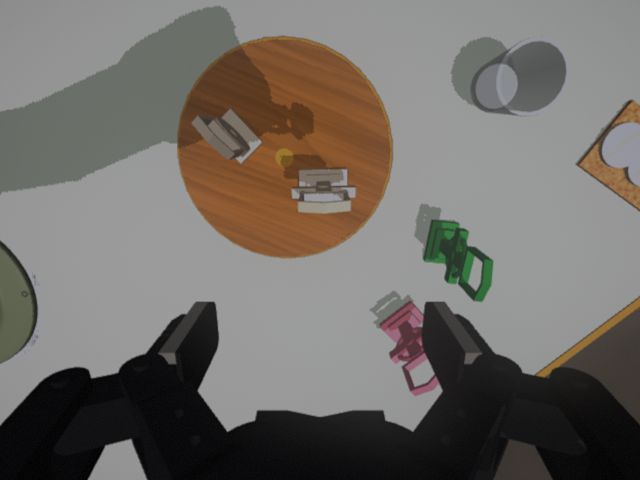

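The wrist view shows the cross at (324,190), roughly square to the tool, and the medallion at (228,138). The green and pink look-alikes are at (460,258) and (408,345). I'll zoom in on the hanger.

```bash
python3 - <<'E'
from h import *
import json
c=json.load(open("w1.json"));im=cv2.imread("pics/w1.png")
cv2.imwrite("pics/w1c.png",cv2.resize(im[155:225,280:370],None,fx=8,fy=8,interpolation=cv2.INTER_CUBIC))
for p in [(324,208),(324,196)]:print(plane("w",p,.186,c))
print(proj("w",[.526,-.31,.186],c),proj("w",[.532,-.306,.186],c))
E
```

```text
[ 0.53272522 -0.30750552  0.186     ]
[ 0.54085191 -0.29977885  0.186     ]
[320.96662536 214.94985422] [322.28145862 207.46299439]
```

View pics/w1c.png

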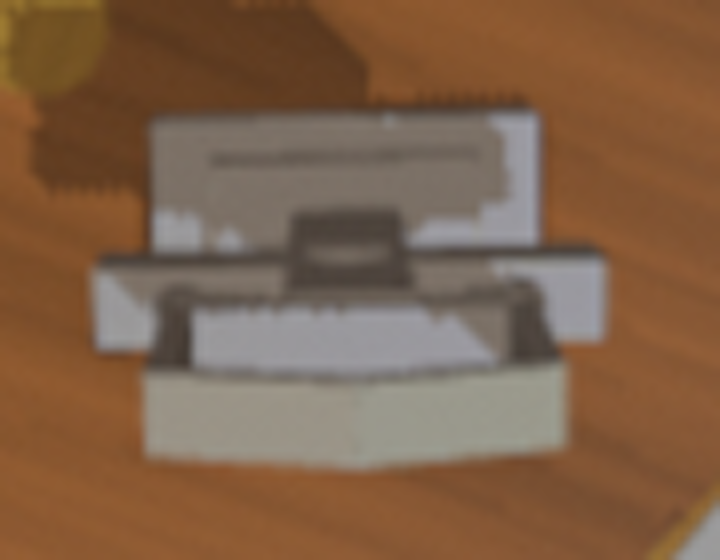

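```bash
python3 - <<'E'
from h import *
import json
c=json.load(open("w1.json"))
q=lambda x,y,z:plane("w",(280+x/8,155+y/8),z,c)
l,r=q(143,410,.180),q(567,404,.180);print(l,r,np.linalg.norm(l-r),(l+r)/2,np.degrees(np.arctan2(*(l-r)[1::-1])))
a,b=q(355,375,.186),q(360,468,.186);print(a,b,(a+b)/2,np.linalg.norm(a-b))
l,r=q(150,115,.034),q(540,108,.034);print(l,r,np.linalg.norm(l-r),np.degrees(np.arctan2(*(l-r)[1::-1])))
E
```

```text
[ 0.51613008 -0.28939685  0.18      ] [ 0.5509291  -0.32518274  0.18      ] 0.04991595504689698 [ 0.53352959 -0.30728979  0.18      ] 134.1989817976722
[ 0.53713142 -0.30379288  0.186     ] [ 0.52958292 -0.3117771   0.186     ] [ 0.53335717 -0.30778499  0.186     ] 0.010987611910170017
[ 0.52452597 -0.27118512  0.034     ] [ 0.56961797 -0.31727046  0.034     ] 0.06447594441813027 134.37581501737526
```

```bash
python3 -c "
from h import *
go([.5334,-.3075,.139],.772)"
```

```text
1.9 [ 0.526  -0.3097  0.3622] [-3.141  0.     0.754] shift [0.0086 0.0045 0.2791] [-0.0002  0.     -0.0056]
```

Call:
move_arm --jaw '[0,0,0,0,0,0,0,0,0]' --dp '[[0.0086,0.0045,0],[0,0,0.05],[0,0,0.05],[0,0,0.05],[0,0,0.04],[0,0,0.03],[0,0,0.03],[0,0,0.0291],[0,0,0]]' --rotation '[[0,0,-0.0056],[0,0,0],[0,0,0],[0,0,0],[0,0,0],[0,0,0],[0,0,0],[0,0,0],[0,0,0]]'

```text
clock: 3.02
position: [0.5333, -0.3068, 0.1378]
tool_rot: [-3.139, 0.001, 0.775]
force: [0.3, -0.5, 0.8]
grip_width: 0.0854
```

Call:
move_arm --jaw '[60,100,140,180,220,255,255,255]' --dp '[[0,0,0],[0,0,0],[0,0,0],[0,0,0],[0,0,0],[0,0,0],[0,0,0],[0,0,0]]' --rotation '[[0,0,0],[0,0,0],[0,0,0],[0,0,0],[0,0,0],[0,0,0],[0,0,0],[0,0,0]]' --squeeze 30

```text
clock: 4.03
position: [0.5341, -0.3076, 0.1403]
tool_rot: [3.14, -0.0, 0.775]
force: [-1.3, 1.0, 6.6]
grip_width: 0.0496
```

```bash
python3 -c "
from h import *
go([.5334,-.3075,.319],.772)"
```

```text
4.03 [ 0.5341 -0.3076  0.1403] [ 3.14  -0.     0.775] shift [-0.0004 -0.0004 -0.2234] [ 0.0004 -0.0002  0.0009]
```

Call:
move_arm --jaw '[255,255,255,255,255,255,255]' --dp '[[0,0,-0.01],[0,0,-0.03],[0,0,-0.05],[0,0,-0.05],[0,0,-0.05],[0,0,-0.035],[0,0,0]]' --rotation '[[0,0,0],[0,0,0],[0,0,0],[0,0,0],[0,0,0],[0,0,0],[0,0,0]]'

```text
clock: 4.9
position: [0.5343, -0.3077, 0.3218]
tool_rot: [3.138, -0.001, 0.775]
force: [-0.5, -0.2, -2.2]
grip_width: 0.0492
```

```bash
python3 - <<'E'
from h import *
from workcell import grab_frame
go([.50,.11,.32],.305)
a=grab_frame("wrist");b=grab_frame("side");c=grab_frame("scene")
H=np.zeros((600,800,3),np.uint8)
H[:300,:400]=cv2.resize(a,(400,300));H[:300,400:]=cv2.resize(b,(400,300));H[300:,:400]=cv2.resize(c,(400,300))
cv2.imwrite("pics/lift.png",H)
E
```

```text
4.9 [ 0.5343 -0.3077  0.3218] [ 3.138e+00 -1.000e-03  7.750e-01] shift [ 0.3347 -0.403   0.0011] [ 0.001  -0.0006  0.1496]
```

View pics/lift.png

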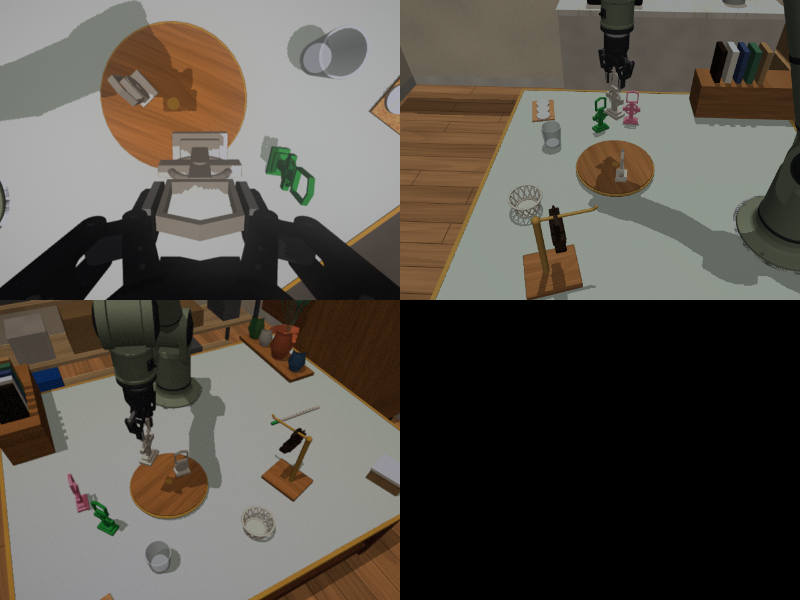

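Each panel shows the cross held upright and clear of the table, at (210,170) in the wrist panel. The medallion still stands on the turntable, at (180,462) in the scene panel.

Call:
move_arm --jaw '[255,255,255,255,255,255,255,255,255,255]' --dp '[[0.0167,-0.02,0],[0.037,-0.0445,0],[0.037,-0.0445,0],[0.037,-0.0445,0],[0.037,-0.0445,0],[0.037,-0.0445,0],[0.037,-0.0445,0],[0.037,-0.0445,0],[0.037,-0.0445,0],[0.0217,-0.027,0]]' --rotation '[[0,0,0],[0,0,0],[0,0,0],[0,0,0],[0,0,0],[0,0,0],[0,0,0],[0,0,0],[0,0,0],[0,0,0]]'

```text
clock: 6.3
position: [0.4978, 0.1131, 0.3187]
tool_rot: [-3.141, 0.001, 0.778]
force: [0.5, -1.0, -2.6]
grip_width: 0.0493
```

Call:
move_arm --jaw '[255,255,255,255,255]' --dp '[[0,0,0],[0,0,0],[0,0,0],[0,0,0],[0,0,0]]' --rotation '[[0,0,0.037],[0,0,0.038],[0,0,0.038],[0,0,0.037],[0,0,0]]'

```text
clock: 6.92
position: [0.4984, 0.1107, 0.3187]
tool_rot: [-3.141, 0.001, 0.305]
force: [-0.2, -0.3, -2.6]
grip_width: 0.0495
```

```bash
python3 - <<'E'
from h import *
from workcell import grab_frame
import json
go([.5027,.1092,.2275],.305)
c=calibration("wrist")
json.dump({k:np.array(c[k]).tolist() for k in("camera_matrix","T")},open("w2.json","w"))
a=grab_frame("wrist");cv2.imwrite("pics/w2.png",a)
for X in [(.7076,.1741,.24),(.577,.133,.24),(.5685,.1314,.248)]:print(proj("w",X,c))
E
```

```text
6.92 [0.4984 0.1107 0.3187] [-3.141e+00  1.000e-03  3.050e-01] shift [0.0047 0.0034 0.114 ] [-0.      0.0003  0.0001]
[ 325.63556771 -182.62451836]
[324.42721944 118.56991595]
[322.77072907 133.76527307]
```

View pics/w2.png

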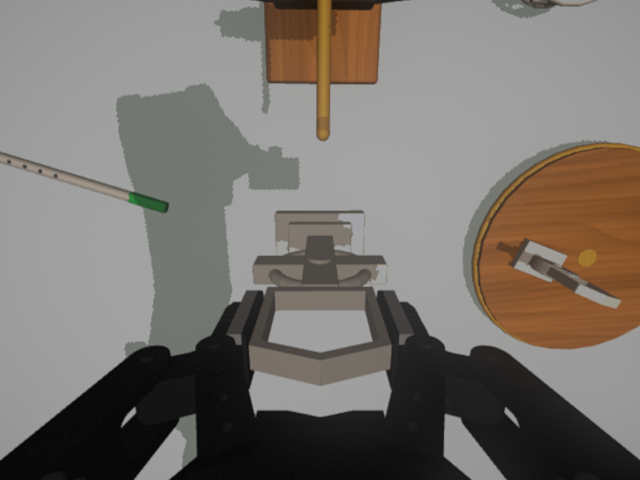

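The wrist view shows the hook tip at (323,135), with the arm running straight up the picture to (324,0). The cross is square to the arm and centred near (321,320). I'll work out the lateral offset.

```bash
python3 - <<'E'
from h import *
import json
c=json.load(open("w2.json"));im=cv2.imread("pics/w2.png")
hsv=cv2.cvtColor(im,cv2.COLOR_BGR2HSV);m=cv2.inRange(hsv,(10,130,90),(30,255,255))
P=[]
for y in (88,95,105,112):
    x=np.flatnonzero(m[y,300:345])+300;print(y,x.min(),x.max());P.append(plane("w",(x.mean(),y),.24,c))
for y in (5,30,60): # brighter arm against wood
    g=im[y,300:350].astype(int);print(y,[int(v) for v in g[8:40,2]])
P=np.array(P);print(P)
k=np.array([.7076,.1741]);u=np.array([np.cos(.305),np.sin(.305)]);n=np.array([-u[1],u[0]])
print("lat of knob-line rel. to arm pts (wrist):",[(p[:2]-k)@n for p in P],"TCP lat",(np.array([.4984,.1107])-k)@n)
print("peak",plane("w",(321,370),.3187+.0185+.028,c), "tip dist",(plane('w',(323,138),.248,c)[:2]-k)@u)
E
```

```text
88 318 328
95 318 328
105 318 328
112 318 328
5 [32, 31, 33, 32, 32, 32, 31, 30, 37, 78, 105, 123, 137, 146, 152, 152, 153, 153, 151, 147, 140, 132, 118, 75, 39, 31, 32, 32, 31, 33, 34, 32]
30 [87, 90, 92, 93, 94, 97, 98, 98, 91, 94, 112, 128, 141, 151, 155, 156, 155, 155, 154, 147, 140, 129, 110, 101, 97, 97, 97, 99, 128, 140, 138, 137]
60 [137, 140, 143, 144, 145, 149, 151, 149, 121, 104, 118, 135, 146, 155, 159, 159, 158, 158, 153, 147, 138, 126, 115, 130, 136, 138, 138, 139, 139, 140, 139, 140]
[[0.59280592 0.13892082 0.24      ]
 [0.58919658 0.13777295 0.24      ]
 [0.58397049 0.13611091 0.24      ]
 [0.58026237 0.13493162 0.24      ]]
lat of knob-line rel. to arm pts (wrist): [np.float64(0.0009163294503887892), np.float64(0.000905296323277141), np.float64(0.0008893210781744862), np.float64(0.000877985984512164)] TCP lat 0.0023474354609836073
peak [0.49920882 0.11091768 0.3652    ] tip dist -0.1478743301146911
```

Call:
move_arm --jaw '[255,255,255,255,255]' --dp '[[0,0.0018,0],[0,0,0.038],[0,0,0.038],[0,0,0.038],[0,0,0]]' --rotation '[[0,0,0],[0,0,0],[0,0,0],[0,0,0],[0,0,0]]'

```text
clock: 7.6
position: [0.4986, 0.1084, 0.2266]
tool_rot: [-3.141, 0.003, 0.305]
force: [0.7, 0.4, -1.0]
grip_width: 0.0494
```

Call:
move_arm --jaw '[255,255,255,255,255,255,255]' --dp '[[0.012,0,0],[0.012,0,0],[0.012,0,0],[0.012,0,0],[0.012,0,0],[0.012,0,0],[0,0,0]]' --rotation '[[0,0,0],[0,0,0],[0,0,0],[0,0,0],[0,0,0],[0,0,0],[0,0,0]]'

```text
clock: 8.48
position: [0.555, 0.1262, 0.2278]
tool_rot: [-3.141, 0.0, 0.304]
force: [-0.9, -0.0, -2.2]
grip_width: 0.0495
```

```bash
python3 - <<'E'
from h import *
from workcell import grab_frame
k=np.array([.7076,.1741]);u=np.array([np.cos(.305),np.sin(.305)]);n=np.array([-u[1],u[0]])
t=k-.105*u+.0009*n
go([*t,.2275],.305)
a=grab_frame("wrist");b=grab_frame("side")
f=lambda im,x,y,w,h:cv2.resize(im[y:y+h,x:x+w],(400,300),interpolation=cv2.INTER_CUBIC)
c=grab_frame("scene")
H=np.zeros((600,800,3),np.uint8)
H[:300,:400]=cv2.resize(a,(400,300));H[:300,400:]=f(b,200,300,200,150);H[300:,:400]=f(c,360,120,200,150)
cv2.imwrite("pics/thread.png",H)
E
```

```text
8.47 [0.555  0.1262 0.2278] [-3.141  0.     0.304] shift [ 0.0686 -0.0011  0.0004] [-0.0001  0.     -0.0003]
```

View pics/thread.png

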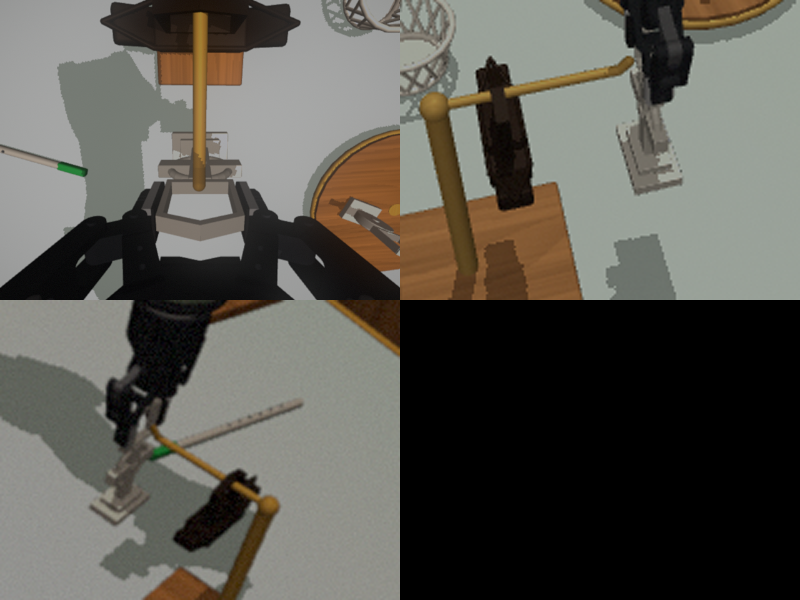

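The tip is just entering the hanger window, centred: (200,185) in the wrist panel against a hanger centre at (201,215). The side panel shows the currach still near the post at (505,130). I'll carry on along the arm.

Call:
move_arm --jaw '[255,255,255,255,255,255,255,255]' --dp '[[0.01,-0.001,0],[0.01,0,0],[0.01,0,0],[0.01,0,0],[0.01,0,0],[0.01,0,0],[0.0086,0,0],[0,0,0]]' --rotation '[[0,0,0],[0,0,0],[0,0,0],[0,0,0],[0,0,0],[0,0,0],[0,0,0],[0,0,0]]'

```text
clock: 9.62
position: [0.607, 0.1433, 0.2278]
tool_rot: [-3.141, 0.0, 0.304]
force: [0.0, -0.0, -2.4]
grip_width: 0.0496
```

Call:
move_arm --jaw '[255,255,255,255,255]' --dp '[[0,0,0.007],[0,0,0.007],[0,0,0.007],[0,0,0.007],[0,0,0]]' --rotation '[[0,0,0],[0,0,0],[0,0,0],[0,0,0],[0,0,0]]'

```text
clock: 10.25
position: [0.6065, 0.1431, 0.2051]
tool_rot: [-3.142, 0.001, 0.304]
force: [0.5, -0.2, -2.5]
grip_width: 0.0492
```

```bash
python3 - <<'E'
from h import *
from workcell import grab_frame
k=np.array([.7076,.1741]);u=np.array([np.cos(.305),np.sin(.305)]);n=np.array([-u[1],u[0]])
go([*(k-.105*u+.0009*n),.2015],.305)
a=grab_frame("wrist");b=grab_frame("side")
f=lambda im,x,y,w,h:cv2.resize(im[y:y+h,x:x+w],(400,300),interpolation=cv2.INTER_CUBIC)
c=grab_frame("scene")
H=np.zeros((600,800,3),np.uint8)
H[:300,:400]=cv2.resize(a,(400,300));H[:300,400:]=f(b,200,300,200,150);H[300:,:400]=f(c,360,120,200,150)
cv2.imwrite("pics/hung.png",H)
E
```

```text
10.25 [0.6065 0.1431 0.2051] [-3.142e+00  1.000e-03  3.040e-01] shift [ 0.001  -0.0002  0.0045] [-0.      0.0003 -0.0004]
```

View pics/hung.png

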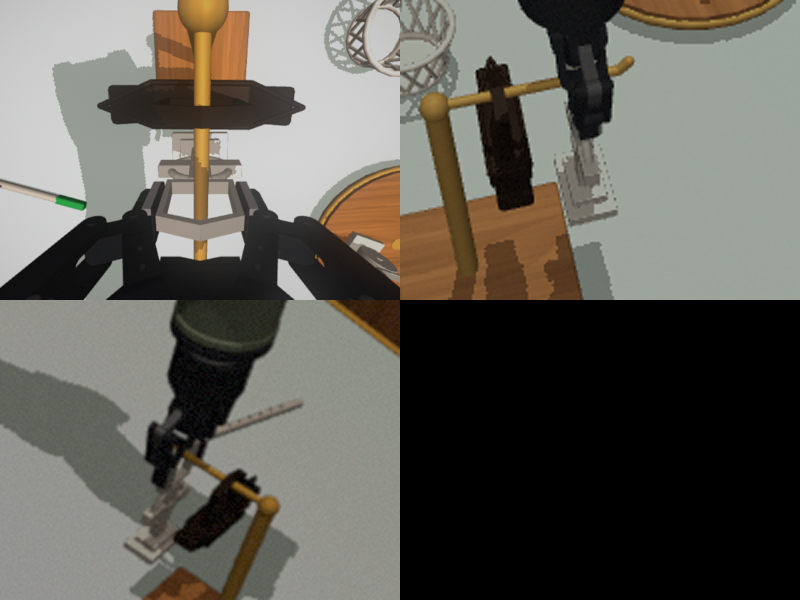

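The arm now passes through the hanger window and the currach hasn't moved (200,105). The wrist force still carries the cross's weight, so I'll lower it gently until the arm takes it.

Call:
move_arm --jaw '[255,255,255,255]' --dp '[[0,0,0.0015],[0,0,0.0015],[0,0,0],[0,0,0]]' --rotation '[[0,0,0],[0,0,0],[0,0,0],[0,0,0]]'

```text
clock: 10.9
position: [0.6067, 0.1431, 0.2033]
tool_rot: [-3.142, -0.0, 0.304]
force: [-0.7, -0.2, -2.2]
grip_width: 0.0497
```

Call:
move_arm --jaw '[255,255,255]' --dp '[[0,0,0.0015],[0,0,0],[0,0,0]]' --rotation '[[0,0,0],[0,0,0],[0,0,0]]'

```text
clock: 11.28
position: [0.6069, 0.1432, 0.2024]
tool_rot: [3.142, -0.001, 0.304]
force: [-3.0, -1.0, 5.5]
grip_width: 0.0497
```

Contact: the vertical force rose to +5.5 N, so the cross is seated. Now I'll open slowly.

Call:
move_arm --jaw '[110,100,90,75,60,40,20,0,0,0]' --dp '[[0,0,0],[0,0,0],[0,0,0],[0,0,0],[0,0,0],[0,0,0],[0,0,0],[0,0,0],[0,0,0],[0,0,0]]' --rotation '[[0,0,0],[0,0,0],[0,0,0],[0,0,0],[0,0,0],[0,0,0],[0,0,0],[0,0,0],[0,0,0],[0,0,0]]'

```text
clock: 12.52
position: [0.6067, 0.1431, 0.202]
tool_rot: [-3.142, 0.0, 0.304]
force: [0.7, -0.2, 0.2]
grip_width: 0.0853
```

```bash
python3 - <<'E'
from h import *
from workcell import grab_frame,bot
s=bot.observe();print(s["grip_width"],s["force"],s["position"])
a=grab_frame("wrist");b=grab_frame("side")
f=lambda im,x,y,w,h:cv2.resize(im[y:y+h,x:x+w],(400,300),interpolation=cv2.INTER_CUBIC)
H=np.hstack([cv2.resize(a,(400,300)),f(b,200,300,200,150)])
cv2.imwrite("pics/open.png",H)
E
```

```text
0.08532246088126419 [ 0.66638852 -0.18187579  0.22820732] [0.60670303 0.14309947 0.20201372]
```

View pics/open.png

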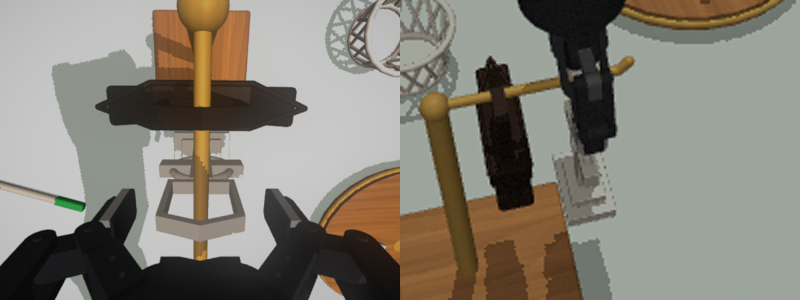

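The jaws are open and the cross hangs on the arm at (200,210), with both fingers clear of it. I'll retreat straight up.

Call:
move_arm --jaw '[0,0,0,0,0,0,0,0,0,0]' --dp '[[0,0,-0.015],[0,0,-0.03],[0,0,-0.04],[0,0,-0.04],[0,0,-0.05],[0,0,-0.05],[-0.05,0,0],[-0.06,0,0],[-0.06,0,0],[-0.06,0,0]]' --rotation '[[0,0,0],[0,0,0],[0,0,0],[0,0,0],[0,0,0],[0,0,0],[0,0,0],[0,0,0],[0,0,0],[0,0,0]]'

```text
clock: 13.88
position: [0.4296, 0.0877, 0.3827]
tool_rot: [3.141, -0.001, 0.304]
force: [1.1, 0.4, 1.6]
grip_width: 0.0851
```

Call:
move_arm --jaw '[0,0,0,0,0,0,0,0]' --dp '[[0,0,0],[0,0,0],[0,0,0],[0,0,0],[0,0,0],[0,0,0],[0,0,0],[0,0,0]]' --rotation '[[0,0,0],[0,0,0],[0,0,0],[0,0,0],[0,0,0],[0,0,0],[0,0,0],[0,0,0]]'

```text
clock: 14.88
position: [0.4311, 0.0881, 0.382]
tool_rot: [-3.142, 0.0, 0.304]
force: [-0.1, 0.1, 0.3]
grip_width: 0.0854
```

```bash
python3 - <<'E'
from h import *
from workcell import grab_frame,bot
b=grab_frame("side");c=grab_frame("scene")
f=lambda im,x,y,w,h:cv2.resize(im[y:y+h,x:x+w],(400,300),interpolation=cv2.INTER_CUBIC)
H=np.vstack([np.hstack([f(b,180,290,240,180),f(c,380,140,200,150)]),np.hstack([cv2.resize(b,(400,300)),cv2.resize(c,(400,300))])])
cv2.imwrite("pics/final.png",H)
for _ in range(3): d=grab_frame("side"); e=grab_frame("scene")
print("still moving px:",(cv2.absdiff(b,d)[290:,180:420].max(2)>40).sum(),(cv2.absdiff(c,e)[140:290,380:580].max(2)>40).sum(),bot.observe()["clock"])
o=cv2.imread("pics/side0.png");print("medallion change px",(cv2.absdiff(o,d)[235:300,340:372].max(2)>40).sum())
E
```

```text
still moving px: 0 0 15.275
medallion change px 251
```

View pics/final.png

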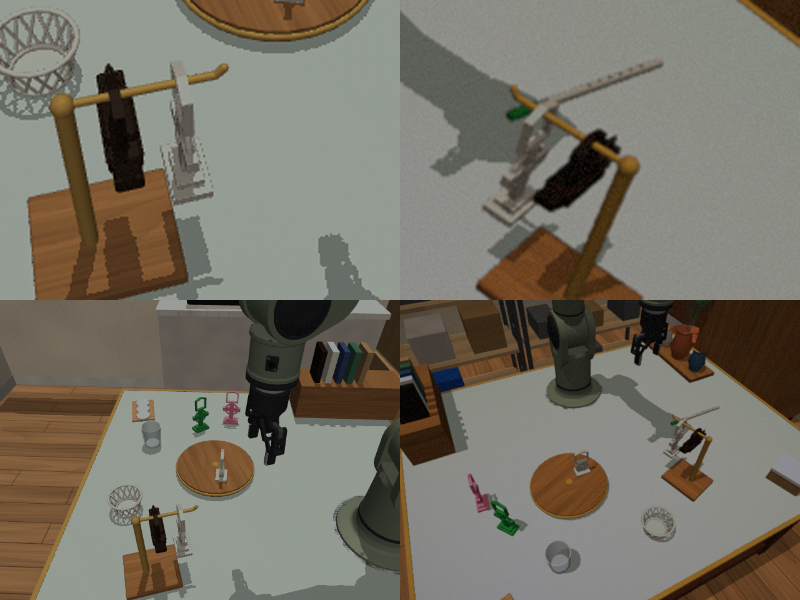

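The cross hangs upright and still between the currach and the tip, at (185,130) in the side crop. The medallion patch differs by 251 px, which may only be the missing cross and changed shadows, so I'll measure the medallion's outline before handing in.

```bash
python3 - <<'E'
from h import *
from workcell import grab_frame
for n,(x,y,w,h) in {"side":(338,258,36,40),"scene":(272,238,40,48)}.items():
    for im in (cv2.imread(f"pics/{n}0.png"),grab_frame(n)):
        r=im[y:y+h,x:x+w];m=(cv2.cvtColor(r,cv2.COLOR_BGR2HSV)[...,1]<60).astype(np.uint8)
        k,_,st,ce=cv2.connectedComponentsWithStats(m);i=1+st[1:,4].argmax();print(n,st[i],ce[i].round(1))
E
```

```text
side [  6   0  20  34 455] [15.8 19.6]
side [  6   0  20  34 456] [15.8 19.7]
scene [  0   0  40  45 993] [20.2 18.9]
scene [  0   0  40  45 988] [20.2 18.8]
```

The medallion's outline matches the first pictures to 0.1 px, so it hasn't moved. Handing in.

```bash
python3 -c "
from workcell import workorder,bot
print(workorder.job_done(),bot.observe()['clock'])"
```

```text
the job is handed in; nothing more can be done
the job is handed in; nothing more can be done
```

The silver cross now hangs by its hanger on the brass hook, about 105 mm out from the post, between the currach and the upturned tip. I gripped it by the hanger's flat sides, threaded it over the tip, lowered it until the wrist force showed the arm had taken its weight, then opened the jaws and backed away.

**Last checks (about 15 s on the clock):**
- **Cross:** it hangs upright, and successive pictures showed no movement. The gripper is open and well clear of it.
- **Currach:** it looks to be in its original place by the post. I judged this by eye and did not measure it.
- **Medallion:** its outline matches the first pictures to 0.1 px in both views.
- **Disagreement:** a raw picture comparison around the medallion differed by 251 pixels. With the outline unchanged, I put that down to shadows and to the cross no longer standing behind it.
- **Forces:** the readings I saw stayed under 10 N.

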